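# Start the hob under the soup and wind the timer

### The arm

A 6-joint arm with a two-finger parallel gripper is mounted at the origin on a cart in front of the work surface, level with it; the furniture and walls round the work are solid. World frame = base frame: x ahead of the robot, y to its left, z up, the work surface at z = 0. Lengths are in m, angles in rad, forces in N, time in s.
With the tool pointing down it reaches from about 0.35 to 0.875 m from the base axis. Payload 15.5 kg.
Tool frame: the origin (TCP) lies midway between the tips of the shut fingers; the grasp point (between the pads) lies 19 mm behind it; z points along the fingers, y is the line along which they close (so a half turn about z gives the same grasp; the last joint's range is limited). The gripper opens to 85 mm and grips with 20 to 120 N. Pads are 22 mm wide; open, the fingers measure 114 mm over their backs; the gripper's body (76 mm by 85 mm) begins 54 mm behind the grasp point. The pads swing forward as they close: fully open they stand 13 mm farther back than shut.
Start: joints at [-1.3, 0.494, 1.345, -0, 1.302, -0.096], TCP at [0.224, -0.584, 0.231] pointing down, gripper open.
Joint ranges: [-2.91, 2.91], [-0.82, 2.16], [0.22, 2.67], [-1.22, 4.37], [0.12, 2.79], [-3.08, 3.08]. Speed limits (rad/s): [1.89, 1.89, 2.57, 3.01, 3.01, 3.01].

### API

Orientations are given as a rotation vector (axis times angle).
In Python, from bench import sensors, optics, order gives the robot as it stands.
- The arm moves only by the tool step_hand, called after "Emit:" as name([rows], argument=value, ...), one row to a line, values as JSON. Schema: {"type":"object","properties":{"plan":{"type":"array","items":{"type":"array","prefixItems":[{"type":"array","items":{"type":"number"},"minItems":3,"maxItems":3},{"type":"array","items":{"type":"number"},"minItems":3,"maxItems":3},{"type":"number"}],"minItems":3,"maxItems":3},"minItems":1,"maxItems":5},"squeeze":{"type":"number"},"only":{"type":"string"},"quiet":{"type":"boolean"},"lines":{"type":"string"}},"required":["plan"],"additionalProperties":false}. plan is a list of rows, 1 to 5 of them, each written [[dx, dy, dz], [rx, ry, rz], opening]: dx, dy, dz in a scale on which 1.0 is 0.5 m, then a rotation vector rx, ry, rz in shares of 4 rad (1.0 is 4 rad), then the finger opening in m; each row is the pose to reach, as a shift and turn from the pose commanded when the call began, along the tool's axes at that moment; what a row does not reach only later rows make up. A row lasts 1/10 s, in which the tool goes at most 0.05 m and 0.15 rad, less where a joint would pass 70% of its speed; a pose out of reach is approached as far as the arm can. The fingers move at their own pace and stop on an object; squeeze is the grip in N (left out, the last holds). Time passes only in rows, so rows that do not move let the fingers close. The tool returns the time, the measured TCP pose, the force, the opening and the grip force at its end. only (a regular expression) keeps the lines of the reply that match it, lines (a string "A,B") keeps lines A to B, and quiet returns only ok. A shift or turn number past 1, either way, is cut back to 1. Input that does not fit is refused with a message, and nothing moves.
- sensors.sense(): the state, without advancing time (a new reading comes with each control period).
- optics.get_image(name): name is "scene" or "top" or "wrist"; returns a dict with "frame" (420x560x3 uint8, red, green, blue), "fx", "fy", "cx", "cy" (pixels), "rvec" (rotation vector, rad) and "tvec" (3), from world to camera coordinates, as OpenCV has them; the wrist camera has in their place "hand_eye" (4x4, takes a point from camera to tool coordinates, whose origin is the TCP and whose axes are the flange's). Camera axes: x right, y down, z forward; pixel columns grow to the right and rows downward; lengths in m; the calibration is good to about 2 mm. A picture is of the moment at which its call begins: read the wrist's pose just before it. There is no depth.
- order.finish_job(): hands the job in; it is judged then, once.
Trained networks look in the newest picture that a camera, given by its name, has taken for a name from the list of things; names that differ only in an ending like _2 or _b are one class to them, and where a whole thing is asked for, a point or a joint stands for the part that bears it (a point fixed in the world has none). Each returns a list of dicts, best first, with "p" (0 to 1); they miss things now and then, are a little off and sometimes report something else, mostly with a low value. They report only what shows in the picture. A call takes as long as a camera call. They do not tell look-alikes from the thing itself.
- optics.cut_out(camera, name): "region" (420x560 bool, what is visible of it) and "box" ([left, top, width, height] in pixels, round what is visible of it).
The state is a dict: "time": time; "joint_positions": joint angles; "joint_vel": joint speeds; "joint_torque": joint torques, N m; "ee_pos": TCP position; "eef_rot": TCP orientation; "contact_force": force on the tool from outside, world axes, zero at the start; "torque": the same for the moment, N m; "grip_width": finger opening in m; "grip_force": force on a finger pad.
Only numpy, scipy, OpenCV 4.12 (cv2) and the standard library are available. Lean on these libraries where they do the work, as an engineer would, in place of code of your own. Each camera call takes 0.05 s, during which the arm holds its last target. There are 200 camera calls.

### The job

Start the portable hob under the pot: press its round start key firmly, but not violently, with the fingertips and keep it pressed for about half a second, without pressing either of the oblong keys. Then wind the kitchen timer clockwise, seen from above, by about a sixth of a turn (ten minutes), pressing down on it as you turn so that its base neither spins nor wanders on the worktop. Leave the pot and the other things where they stand.

Things in the scene. Friction and masses are not known exactly. Their poses are not given: they have to be found in the camera images.
- hob: Portable induction hob with a black glass top, 370 mm deep (its x), 290 mm wide (y), glass 62 mm above the worktop; fixed. Origin: centre of its underside; x points to its back, y to its left, z up. Keypad along the front edge (-x), from left to right: two oblong keys, a display window, one round key at the right end. The pot behind stays 85 mm or more behind the keys' centres.
- start_key: The only round membrane key, 33 mm across, with an on/off mark; in the hob's frame at x = -148, y = -95 mm; axes as the hob's. Its flat top stands 2 mm proud of the glass; origin on its axis, 4 mm below the top. It gives at most 1.5 mm (5 N per mm, then it is hard). The hob takes a press of more than 4 N by the fingers, kept up for 0.4 s; 45 N is too much.
- start_key_top (a point): Centre of the flat top of the round start key, 64 mm above the worktop; axes as the hob's.
- key_minus: Oblong membrane key, 20 mm (x) by 34 mm (y), in the hob's frame at x = -148, y = +107 mm, top 64 mm above the worktop. Leave alone.
- key_plus: Oblong membrane key, 20 mm (x) by 34 mm (y), in the hob's frame at x = -148, y = +55 mm, top 64 mm above the worktop. Leave alone.
- pot: Black two-handled pot with its glass lid on, standing on the hob's ring: 227 mm across, 285 mm over the handles (along its y), about 171 mm high with the lid's knob. Origin: centre of its underside. Leave where it stands.
- timer: Free-standing wind-up kitchen timer, 63 mm across, 54 mm high, 0.12 kg: a white round base (22 mm high) under a domed dial that turns. It stands loose on the worktop to the left of the hob. Origin: centre of its underside; the base's own x axis is the direction of the dial's fin when the dial reads 0.
- timer_rim (a point): Point on the rim of the timer's white base, 31 mm from its axis along the base's x, 11 mm above the worktop; it shows whether the base has spun or wandered.
- dial_fin (a point): Top of the timer's dial on its axis, 54 mm above the worktop. Its x axis runs along the fin, a straight bar 48 mm long and 6 mm thick that rises 6 mm from the dome's top. The dome is 60 mm across at its lower edge, 22 mm above the worktop. The dial can be turned by the fin or by the dome.
- timer_dial (a joint): Turn of the timer's dial against its base, rad: 0 at the start (fin along the base's x), growing as it is wound clockwise seen from above, up to 5.76; 0.96 is ten minutes. It stays where it is left. Turning takes 0.04 to 0.06 N m, more than the timer's own weight holds on the worktop: unless pressed down with 5 N or more, the whole timer spins.
- salt: Glass salt shaker, 44 mm across, 90 mm high. Origin: centre of its underside. Bystander.
- tin: Soup tin, 76 mm across, 110 mm high. Origin: centre of its underside. Bystander.
- spoon_1: Steel spoon, 191 mm long, lying on the worktop to the right of the hob. Bystander.
There are look-alikes about, which are no part of the job. Leave any black, green or turquoise look-alike of the timer alone.

How it is judged:
On the way, in this order (a step that is already met when the one before it is completed fails the run):
1. the round start key is pressed by the fingers with more than 4 N for 0.4 s (contact force between start_key and the fingers above 4 N), for 0.4 s.
2. the timer's dial has been wound to about a sixth of a turn (value of joint timer_dial above 0.72 rad), for 0.2 s.
At the end, for the whole second after the job is handed in: The timer's dial stands at 0.72 to 1.32 rad clockwise of its zero, its base upright, at rest and with the rim point within 18 mm of where it was (so neither spun by more than about half a radian nor shifted), and the pot stands upright within 25 mm of its place on the hob (value of joint timer_dial between 0.72 and 1.32 rad and distance of timer_rim from where it was at the start of the episode below 0.018 m and angle between each of timer, pot's own z axis and vertical below 0.1 rad and linear speed of timer below 0.02 m/s and distance of pot from where it was at the start of the episode below 0.025 m); the robot touches nothing.
It fails at once if an oblong key is pressed (3 N) (contact force between any of key_minus, key_plus and anything else above 3 N).
It fails at once if the start key is pushed with more than 45 N (contact force between start_key and anything else above 45 N).
It fails at once if the pot is shifted by more than 25 mm (distance of pot from where it was at the start of the episode above 0.025 m).
It fails at once if the timer is tipped (angle between timer's own z axis and vertical above 0.4 rad).
It fails at once if the salt shaker, tin or spoon is moved by more than 30 mm (distance of any of salt, tin, spoon_1 from where it was at the start of the episode above 0.03 m).
It also fails if it takes over 58 s, if anything falls off the work surface, if the arm or the gripper's body presses on something with over 40 N, if the wrist force passes 120 N, or if a joint passes its speed limit or range.

## Working session

There is one attempt and no reset: what is moved stays moved. The work goes in short steps, Python scripts to look and compute and a tool call to move; the robot and the scene stay as the last step left them, time stands still between calls to the robot, and variables do not carry over. Pictures are saved under pics/ and viewed, at most 10 in all, crops included, and the job is handed in when it is done.

```bash
ls; mkdir -p pics; python3 - <<'E'
from bench import sensors, optics
import cv2,numpy as np
s=sensors.sense();print({k:np.round(v,3).tolist() for k,v in s.items()})
for n in ["scene","top"]:
    im=optics.get_image(n);cv2.imwrite(f"pics/{n}0.png",im["frame"][:,:,::-1])
    print(n,[im[k] for k in ("fx","cx","cy")],np.round(im["rvec"],3),np.round(im["tvec"],3))
    for t in ["start_key","hob","timer","dial_fin","key_plus","pot"]:
        print(t,[(round(d["p"],2),d["box"]) for d in optics.cut_out(n,t)])
E
```

```text
pics
{'time': 0.0, 'joint_positions': [-1.3, 0.494, 1.346, -0.0, 1.303, -0.095], 'joint_vel': [0.001, 0.0, 0.0, 0.0, -0.001, -0.001], 'joint_torque': [-0.002, -88.217, -38.387, -0.0, 0.01, 0.0], 'ee_pos': [0.223, -0.583, 0.231], 'eef_rot': [-3.088, -0.571, 0.0], 'contact_force': [-1.177, -0.02, 0.884], 'torque': [-0.051, -0.037, 0.021], 'grip_force': 0.0, 'grip_width': 0.085}
scene [404.20715275596524, 274.82295292170767, 201.74846242300663] [ 1.105 -2.103  1.257] [0.335 0.288 0.909]
start_key []
hob [(0.7, [253.0, 170.0, 61.1, 54.0])]
timer [(0.93, [196.4, 232.4, 24.6, 24.4]), (0.9, [245.2, 240.3, 25.0, 17.9]), (0.78, [219.0, 253.6, 18.3, 29.0]), (0.7, [256.4, 211.4, 25.0, 23.9])]
dial_fin [(0.89, [245.4, 238.2, 23.6, 18.9]), (0.71, [258.2, 214.7, 15.6, 15.3]), (0.68, [195.4, 233.1, 23.2, 20.4]), (0.58, [215.5, 254.8, 24.2, 22.8])]
key_plus [(0.53, [255.7, 172.1, 60.5, 54.1])]
pot [(0.6, [267.3, 128.4, 67.2, 62.6])]
top [422.33507781460384, 278.90824744897503, 208.68391772805901] [ 2.149 -2.136  0.179] [0.009 0.546 1.602]
start_key [(0.51, [321.8, 228.4, 7.7, 5.7])]
hob [(0.72, [291.4, 149.7, 84.6, 91.1]), (0.37, [129.6, 198.4, 26.7, 20.2])]
timer [(0.73, [232.1, 229.1, 17.2, 17.2]), (0.7, [201.4, 237.9, 18.4, 16.6]), (0.59, [204.9, 206.9, 20.5, 14.5]), (0.55, [252.1, 207.1, 20.1, 12.3])]
dial_fin [(0.76, [206.1, 239.5, 14.3, 11.9]), (0.75, [206.9, 208.5, 17.9, 17.4]), (0.6, [256.1, 205.5, 15.0, 19.6]), (0.59, [232.5, 227.8, 18.6, 17.3])]
key_plus [(0.39, [320.9, 230.2, 5.5, 0.2])]
pot [(0.81, [295.2, 150.1, 69.0, 52.2])]
```

```bash
python3 - <<'E'
import cv2
a=cv2.imread("pics/top0.png")[110:290,160:400]
cv2.imwrite("pics/topcrop.png",cv2.resize(a,None,fx=3.3,fy=3.3,interpolation=cv2.INTER_CUBIC))
E
```

```text
(no output)
```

View pics/topcrop.png

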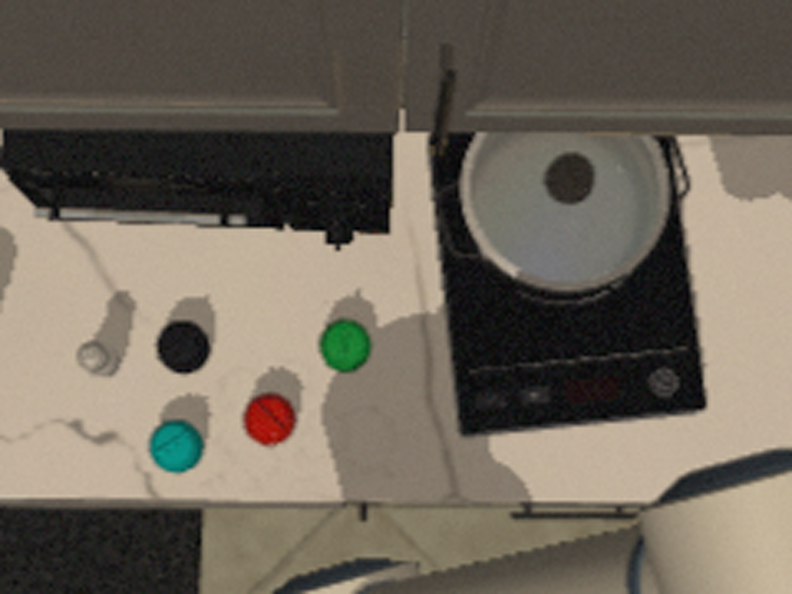

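View pics/scene0.png

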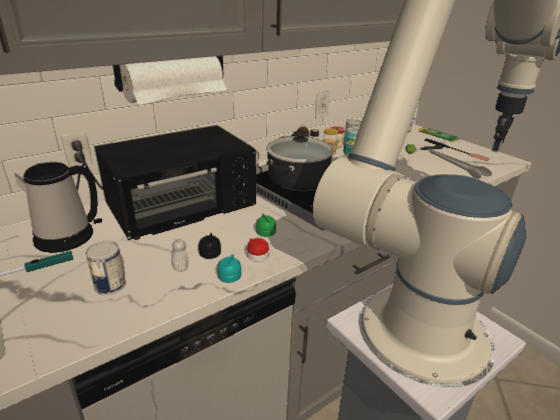

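The top crop shows four timer look-alikes, in top-image pixels: black (215,215), green (264,214), turquoise (213,245) and red with a white base (242,237). Only the red one fits the description. The round key is at about (361,225). The network's start_key hit at (325,231) is really an oblong key. The scene view confirms that the red timer at (258,248) has a white base.

```bash
cat > h.py <<'E'
import numpy as np,cv2
from scipy.spatial.transform import Rotation as R
from bench import sensors, optics
def cam(n):
    """image plus world->camera R,t"""
    s=sensors.sense(); im=optics.get_image(n)
    if n=="wrist":
        T=np.eye(4);T[:3,:3]=R.from_rotvec(s["eef_rot"]).as_matrix();T[:3,3]=s["ee_pos"]
        C=np.linalg.inv(T@np.array(im["hand_eye"]));return im,C[:3,:3],C[:3,3]
    return im,R.from_rotvec(im["rvec"]).as_matrix(),np.array(im["tvec"])
def back(c,uv,z):
    im,r,t=c;d=r.T@np.array([(uv[0]-im["cx"])/im["fx"],(uv[1]-im["cy"])/im["fy"],1]);o=-r.T@t
    return o+d*(z-o[2])/d[2]
def red(f):
    h=cv2.cvtColor(f,cv2.COLOR_RGB2HSV);m=(((h[...,0]<8)|(h[...,0]>172))&(h[...,1]>150)&(h[...,2]>70)).astype(np.uint8)
    n,l,st,ce=cv2.connectedComponentsWithStats(m);i=1+np.argmax(st[1:,4]);return ce[i],st[i],l==i
def tool(p):
    """world point in current tool axes"""
    s=sensors.sense();return R.from_rotvec(s["eef_rot"]).inv().apply(np.array(p)-s["ee_pos"])
E
python3 - <<'E'
from h import *
c=cam("top");ce,st,_=red(c[0]["frame"]);print("red",ce,st,back(c,ce,.04))
for n,uv in dict(key=(361.2,225.5),minus=(308.5,231),plus=(322,229.8),FL=(299.8,241),FR=(373.3,233.5)).items(): print(n,back(c,uv,.063).round(3))
c=cam("scene");ce,st,_=red(c[0]["frame"]);print("red",ce,st,back(c,ce,.04))
s=sensors.sense();print(R.from_rotvec(s["eef_rot"]).as_matrix().round(3)); print(cam("wrist")[0]["hand_eye"])
E
```

```text
red [241.25862069 236.7183908 ] [234 230  15  15 174] [0.4360486  0.15681864 0.04      ]
key [ 0.48  -0.303  0.063]
minus [ 0.457 -0.101  0.063]
plus [ 0.462 -0.153  0.063]
FL [ 0.419 -0.068  0.063]
FR [ 0.449 -0.349  0.063]
red [257.42517007 246.55782313] [247 238  22  18 294] [0.42884706 0.1666432  0.04      ]
[[ 0.934  0.358 -0.   ]
 [ 0.358 -0.934 -0.   ]
 [-0.    -0.    -1.   ]]
[[-2.26733233e-05 -9.58833173e-01 -2.83969975e-01  7.32020619e-02]
 [ 9.99999990e-01  1.74272304e-05 -1.38687654e-04 -1.91992386e-03]
 [ 1.37927134e-04 -2.83969975e-01  9.58833163e-01 -1.43222143e-01]
 [ 0.00000000e+00  0.00000000e+00  0.00000000e+00  1.00000000e+00]]
```

The manual's scale: shifts go in shares of 0.5 m and turns go in shares of 4 rad. Converting my numbers, 0.2 m / 0.5 = 0.4, -0.04 m / 0.5 = -0.08, -0.65 rad / 4 = -0.1625.

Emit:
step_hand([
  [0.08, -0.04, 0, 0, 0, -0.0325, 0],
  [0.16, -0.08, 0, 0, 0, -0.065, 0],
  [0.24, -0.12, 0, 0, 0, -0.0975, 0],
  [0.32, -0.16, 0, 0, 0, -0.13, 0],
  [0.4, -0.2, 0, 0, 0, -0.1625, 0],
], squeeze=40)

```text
refused: plan[0]: [0.08, -0.04, 0, 0, 0, -0.0325, 0] is too long (schema: maxItems 3). Nothing was moved.
```

Refused on format, not on reach. It needs rows with the three-number parts in brackets of their own.

Emit:
step_hand([
  [[0.08, -0.04, 0], [0, 0, -0.0325], 0],
  [[0.16, -0.08, 0], [0, 0, -0.065], 0],
  [[0.24, -0.12, 0], [0, 0, -0.0975], 0],
  [[0.32, -0.16, 0], [0, 0, -0.13], 0],
  [[0.4, -0.2, 0], [0, 0, -0.1625], 0],
], squeeze=40)

```text
time: 1.35
ee_pos: [0.3755, -0.4174, 0.2314]
eef_rot: [2.741, 1.535, 0.0]
contact_force: [0.0, -0.6, -0.3]
grip_width: 0.012
grip_force: 0.0
```

Emit:
step_hand([
  [[0, 0, 0], [0, 0, -0.0325], 0],
  [[0, 0, 0], [0, 0, -0.065], 0],
  [[0, 0, 0], [0, 0, -0.0975], 0],
  [[0, 0, 0], [0, 0, -0.13], 0],
  [[0, 0, 0], [0, 0, -0.1625], 0],
])

```text
time: 1.85
ee_pos: [0.3746, -0.4187, 0.2313]
eef_rot: [2.107, 2.33, -0.0]
contact_force: [-0.3, 0.1, -0.0]
grip_width: -0.0001
grip_force: 0.0
```

```bash
python3 - <<'E'
from h import *
s=sensors.sense();m=R.from_rotvec(s["eef_rot"]).as_matrix();print(s["joint_positions"].round(2) if hasattr(s["joint_positions"],'round') else s["joint_positions"],m.round(3));print(tool((.48,-.303,.15)))
c=cam("wrist");cv2.imwrite("pics/w1.png",c[0]["frame"][:,:,::-1])
for t in ["start_key","key_plus"]: print(t,[(d["p"],d["box"],back(c,(d["box"][0]+d["box"][2]/2,d["box"][1]+d["box"][3]/2),.064).round(4)) for d in optics.cut_out("wrist",t)])
E
```

```text
[-0.95  0.4   1.5  -0.    1.23 -1.05] [[-0.1    0.995  0.   ]
 [ 0.995  0.1   -0.   ]
 [-0.     0.    -1.   ]]
[0.10457206 0.11646398 0.08132747]
start_key [(0.9, [407.6, 45.9, 39.1, 45.1], array([ 0.4849, -0.2983,  0.064 ]))]
key_plus []
```

View pics/w1.png

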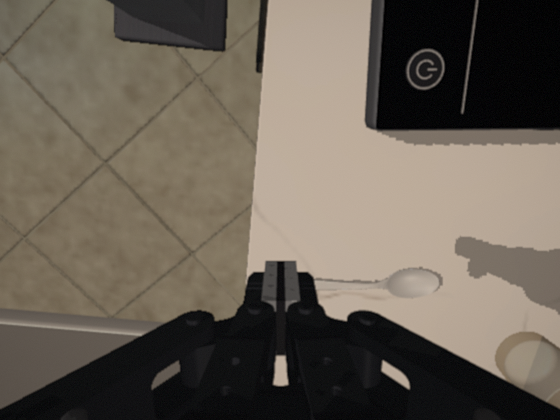

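The wrist picture shows the round key with its on/off mark at (427,68), and the network agrees: (0.485,-0.298). I'll go above it now.

Converted, 0.122 m / 0.5 = 0.244, 0.109 m / 0.5 = 0.218.

Emit:
step_hand([
  [[0.044, 0.048, 0], [0, 0, 0], 0],
  [[0.088, 0.096, 0.04], [0, 0, 0], 0],
  [[0.132, 0.144, 0.08], [0, 0, 0], 0],
  [[0.176, 0.192, 0.12], [0, 0, 0], 0],
  [[0.218, 0.244, 0.16], [0, 0, 0], 0],
])

```text
time: 2.5
ee_pos: [0.4863, -0.2976, 0.1507]
eef_rot: [2.119, 2.319, -0.0]
contact_force: [0.6, -1.3, -0.0]
grip_width: 0.0002
grip_force: 0.0
```

Emit:
step_hand([
  [[0, 0, 0.04], [0, 0, 0], 0],
  [[0, 0, 0.04], [0, 0, 0], 0],
])

```text
time: 2.7
ee_pos: [0.4851, -0.2972, 0.1291]
eef_rot: [-2.113, -2.319, 0.001]
contact_force: [-0.1, -1.2, 0.7]
grip_width: -0.0001
grip_force: 0.0
```

```bash
python3 - <<'E'
from h import *
c=cam("wrist");cv2.imwrite("pics/w2.png",c[0]["frame"][:,:,::-1])
for t in ["start_key","key_plus"]:
  for d in optics.cut_out("wrist",t):
    b=d["box"];p=back(c,(b[0]+b[2]/2,b[1]+b[3]/2),.064);print(t,d["p"],b,p.round(4),tool(p).round(4))
E
```

```text
start_key 0.71 [255.1, 210.8, 48.4, 49.5] [ 0.4847 -0.2978  0.064 ] [ 0.0011 -0.0007  0.0676]
key_plus 0.54 [252.6, 0.0, 18.2, 0.5] [ 0.4633 -0.1675  0.064 ] [ 0.1333 -0.0101  0.068 ]
```

View pics/w2.png

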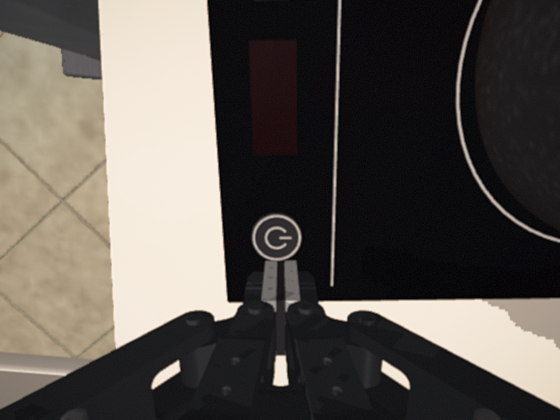

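The key is at (276,237), straight ahead of the closed fingertips, with the pot's ring well clear on the right. Descending.

Converted, 0.06 m / 0.5 = 0.12, 0.055 m / 0.5 = 0.11.

Emit:
step_hand([
  [[0.002, -0.002, 0.04], [0, 0, 0], 0],
  [[0.002, -0.002, 0.08], [0, 0, 0], 0],
  [[0.002, -0.002, 0.11], [0, 0, 0], 0],
  [[0.002, -0.002, 0.12], [0, 0, 0], 0],
  [[0.002, -0.002, 0.12], [0, 0, 0], 0],
])

```text
time: 3.35
ee_pos: [0.4845, -0.2983, 0.0717]
eef_rot: [2.115, 2.323, -0.0]
contact_force: [0.2, -0.6, -0.1]
grip_width: 0.0001
grip_force: 0.0
```

Emit:
step_hand([
  [[0, 0, 0.004], [0, 0, 0], 0],
  [[0, 0, 0.008], [0, 0, 0], 0],
  [[0, 0, 0.008], [0, 0, 0], 0],
])

```text
time: 3.65
ee_pos: [0.4847, -0.2979, 0.0676]
eef_rot: [2.113, 2.324, 0.0]
contact_force: [-0.1, 0.5, 0.2]
grip_width: -0.0001
grip_force: 0.0
```

Converted, 0.0035 m / 0.5 = 0.007, 0.002 m / 0.5 = 0.004.

Emit:
step_hand([
  [[0, 0, 0.004], [0, 0, 0], 0],
  [[0, 0, 0.007], [0, 0, 0], 0],
  [[0, 0, 0.007], [0, 0, 0], 0],
])

```text
time: 3.95
ee_pos: [0.4847, -0.2978, 0.0637]
eef_rot: [2.113, 2.324, 0.0]
contact_force: [-0.1, 0.4, 2.2]
grip_width: 0.0002
grip_force: 0.8
```

Emit:
step_hand([
  [[0, 0, 0.002], [0, 0, 0], 0],
  [[0, 0, 0.002], [0, 0, 0], 0],
])

```text
time: 4.15
ee_pos: [0.4847, -0.2978, 0.0629]
eef_rot: [2.113, 2.324, 0.0]
contact_force: [0.3, 0.8, 5.5]
grip_width: -0.0002
grip_force: 2.8
```

Converted, 0.001 m / 0.5 = 0.002.

Emit:
step_hand([
  [[0, 0, 0.002], [0, 0, 0], 0],
  [[0, 0, 0.002], [0, 0, 0], 0],
  [[0, 0, 0.002], [0, 0, 0], 0],
])

```text
time: 4.45
ee_pos: [0.4847, -0.2978, 0.0625]
eef_rot: [2.113, 2.324, 0.0]
contact_force: [-2.1, 2.8, 14.9]
grip_width: 0.0
grip_force: 7.5
```

Emit:
step_hand([
  [[0, 0, 0.0008], [0, 0, 0], 0],
  [[0, 0, 0.0008], [0, 0, 0], 0],
  [[0, 0, 0.0008], [0, 0, 0], 0],
])

```text
time: 4.75
ee_pos: [0.4848, -0.2978, 0.0624]
eef_rot: [2.113, 2.324, 0.0]
contact_force: [-4.1, 2.4, 21.7]
grip_width: -0.0003
grip_force: 10.8
```

Emit:
step_hand([
  [[0, 0, 0], [0, 0, 0], 0],
  [[0, 0, 0], [0, 0, 0], 0],
])

```text
time: 4.95
ee_pos: [0.4847, -0.2978, 0.0624]
eef_rot: [2.113, 2.324, 0.0]
contact_force: [-3.6, 3.3, 21.2]
grip_width: 0.0001
grip_force: 10.8
```

Converted, -0.12 m / 0.5 = -0.24, -0.11 m / 0.5 = -0.22.

Emit:
step_hand([
  [[0, 0, -0.06], [0, 0, 0], 0.02],
  [[0, 0, -0.14], [0, 0, 0], 0.02],
  [[0, 0, -0.22], [0, 0, 0], 0.02],
  [[0.08, 0, -0.24], [0, 0, 0], 0.02],
  [[0.16, 0, -0.24], [0, 0, 0], 0.02],
])

```text
time: 5.45
ee_pos: [0.4777, -0.2183, 0.1833]
eef_rot: [2.113, 2.32, 0.001]
contact_force: [0.3, 0.8, -0.7]
grip_width: 0.0204
grip_force: 0.0
```

Emit:
step_hand([
  [[0.09, 0, 0], [0, 0, 0], 0.02],
  [[0.18, 0, 0], [0, 0, 0], 0.02],
  [[0.27, 0, 0], [0, 0, 0], 0.02],
  [[0.36, 0, 0], [0, 0, 0], 0.02],
  [[0.45, 0, 0], [0, 0, 0], 0.02],
])

```text
time: 5.95
ee_pos: [0.4551, 0.0075, 0.1814]
eef_rot: [2.114, 2.324, 0.0]
contact_force: [0.7, 0.4, -1.1]
grip_width: 0.0196
grip_force: 0.0
```

Emit:
step_hand([
  [[0.09, 0, 0], [0, 0, 0], 0.02],
  [[0.18, 0, 0], [0, 0, 0], 0.02],
  [[0.24, 0, 0], [0, 0, 0], 0.02],
  [[0.24, 0, 0], [0, 0, 0], 0.02],
])

```text
time: 6.35
ee_pos: [0.4436, 0.1283, 0.1814]
eef_rot: [-2.109, -2.328, -0.001]
contact_force: [-0.3, -0.7, -0.2]
grip_width: 0.0203
grip_force: 0.0
```

```bash
python3 - <<'E'
from h import *
c=cam("wrist");f=c[0]["frame"];cv2.imwrite("pics/w3.png",f[:,:,::-1])
ce,st,_=red(f);print(ce,st,back(c,ce,.04).round(4))
for t in ["timer","dial_fin"]:
  for d in optics.cut_out("wrist",t):
    b=d["box"];p=back(c,(b[0]+b[2]/2,b[1]+b[3]/2),.04);print(t,d["p"],b,p.round(4))
E
```

```text
[279.91147132 163.13990025] [ 245  128   71   72 4010] [0.4404 0.1625 0.04  ]
timer 0.74 [325.5, 225.7, 73.9, 75.0] [0.5219 0.0814 0.04  ]
timer 0.73 [248.5, 125.6, 68.1, 77.1] [0.4426 0.1619 0.04  ]
timer 0.61 [209.6, 1.4, 85.0, 62.9] [0.4106 0.256  0.04  ]
timer 0.6 [359.1, 0.0, 90.3, 83.2] [0.5233 0.2612 0.04  ]
dial_fin 0.96 [363.9, 0.0, 88.9, 82.0] [0.5263 0.2619 0.04  ]
dial_fin 0.96 [211.3, 0.0, 81.4, 61.5] [0.4104 0.2574 0.04  ]
dial_fin 0.64 [245.1, 126.5, 73.0, 71.8] [0.4417 0.1633 0.04  ]
dial_fin 0.58 [335.0, 235.4, 67.2, 71.8] [0.5287 0.0742 0.04  ]
```

View pics/w3.png

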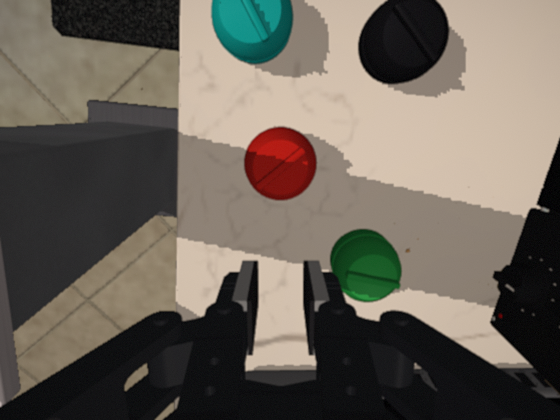

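The red timer is at (280,163), with green at (366,265), turquoise at (252,25) and black at (403,40). I'll check the choice and the fin in one close crop.

```bash
python3 - <<'E'
import cv2
a=cv2.imread("pics/w3.png")[118:208,235:325]
cv2.imwrite("pics/w3c.png",cv2.resize(a,(600,600),interpolation=cv2.INTER_CUBIC))
E
```

```text
(no output)
```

View pics/w3c.png

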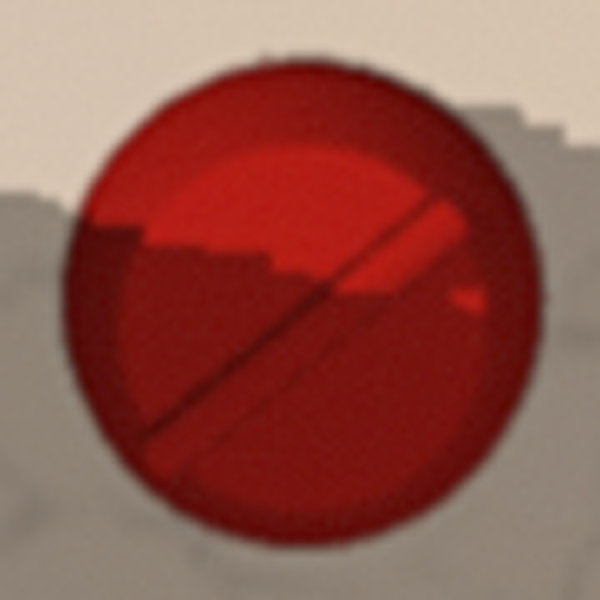

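It is the red dial, and its fin runs from crop (160,455) to (452,215), which is image (259,186) to (303,150).

```bash
python3 - <<'E'
from h import *
c=cam("wrist")
a,b=back(c,(259,186.3),.054),back(c,(302.8,150.3),.054);print(a,b,np.linalg.norm(a-b))
print("rim centre",back(c,(280.5,163.5),.024))
m=(a+b)/2;d=tool(b)-tool(a);print(m,tool(m),"fin angle in tool xy",np.arctan2(d[1],d[0]),sensors.sense()["joint_positions"])
E
```

```text
[0.42617389 0.14139514 0.054     ] [0.45741593 0.17262341 0.054     ] 0.04417318249834946
rim centre [0.44179872 0.15667442 0.024     ]
[0.44179491 0.15700928 0.054     ] [0.03244118 0.00060197 0.12732135] fin angle in tool xy 0.8801751657458069 [ 1.44208201e-01  3.32255355e-01  1.79874481e+00 -2.08334006e-04
  1.01080086e+00  4.97623209e-02]
```

Converted, 0.06 m / 0.5 = 0.12, 0.0006 m / 0.5 = 0.0012, 0.74 rad / 4 = 0.185.

Emit:
step_hand([
  [[0.024, 0, 0], [0, 0, 0.0375], 0.024],
  [[0.048, 0, 0], [0, 0, 0.075], 0.024],
  [[0.065, 0.0012, 0], [0, 0, 0.1125], 0.024],
  [[0.065, 0.0012, 0.06], [0, 0, 0.15], 0.024],
  [[0.065, 0.0012, 0.12], [0, 0, 0.185], 0.024],
])

```text
time: 7.05
ee_pos: [0.4428, 0.157, 0.1212]
eef_rot: [2.816, 1.392, 0.004]
contact_force: [0.6, 0.3, -0.7]
grip_width: 0.024
grip_force: 0.0
```

Emit:
step_hand([
  [[0, 0, 0.02], [0, 0, 0.035], 0.024],
  [[0, 0, 0.04], [0, 0, 0.035], 0.024],
  [[0, 0, 0.04], [0, 0, 0.035], 0.024],
])

```text
time: 7.35
ee_pos: [0.4416, 0.1569, 0.1006]
eef_rot: [-2.9, -1.207, 0.002]
contact_force: [-0.0, -0.9, 0.6]
grip_width: 0.0241
grip_force: 0.0
```

```bash
python3 - <<'E'
from h import *
print(tool((.4418,.1569,.048)))
c=cam("wrist");cv2.imwrite("pics/w4.png",c[0]["frame"][:,:,::-1])
E
```

```text
[0.00021873 0.00021221 0.05256292]
```

View pics/w4.png

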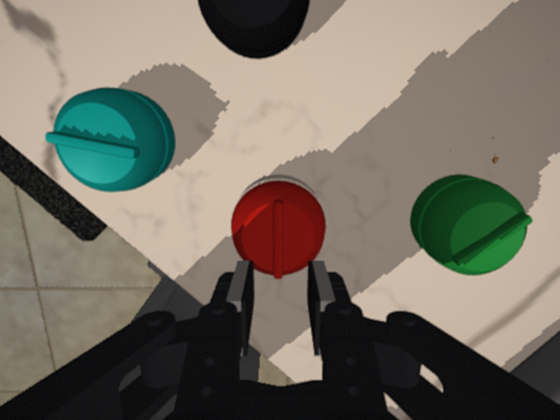

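The fin is vertical in the picture at column 278, centred between the fingers (about 279). Descending, then closing gently.

Converted, 0.05 m / 0.5 = 0.1, 0.048 m / 0.5 = 0.096.

Emit:
step_hand([
  [[0, 0, 0.04], [0, 0, 0], 0.024],
  [[0, 0, 0.08], [0, 0, 0], 0.024],
  [[0, 0, 0.096], [0, 0, 0], 0.024],
  [[0, 0, 0.1], [0, 0, 0], 0.024],
  [[0, 0, 0.1], [0, 0, 0], 0.024],
], squeeze=20)

```text
time: 7.9
ee_pos: [0.4421, 0.1577, 0.0519]
eef_rot: [2.902, 1.204, 0.001]
contact_force: [0.4, -0.3, 0.4]
grip_width: 0.024
grip_force: 0.0
```

Emit:
step_hand([
  [[0, 0, 0], [0, 0, 0], 0.012],
  [[0, 0, 0], [0, 0, 0], 0.006],
  [[0, 0, 0], [0, 0, 0], 0.0],
  [[0, 0, 0], [0, 0, 0], 0.0],
], squeeze=20)

```text
time: 8.3
ee_pos: [0.4418, 0.158, 0.0518]
eef_rot: [-2.902, -1.203, -0.001]
contact_force: [-2.0, 3.5, 6.5]
grip_width: 0.0052
grip_force: 21.1
```

Converted, 0.001 m / 0.5 = 0.002, 0.0005 m / 0.5 = 0.001.

Emit:
step_hand([
  [[0, 0, 0.001], [0, 0, 0], 0],
  [[0, 0, 0.002], [0, 0, 0], 0],
  [[0, 0, 0.002], [0, 0, 0], 0],
])

```text
time: 8.6
ee_pos: [0.4416, 0.1584, 0.0512]
eef_rot: [-2.902, -1.202, -0.001]
contact_force: [-6.7, 8.3, 23.0]
grip_width: 0.0048
grip_force: 22.8
```

Converted, -0.0012 m / 0.5 = -0.0024, -0.0008 m / 0.5 = -0.0016.

Emit:
step_hand([
  [[0, -0.0016, -0.0006], [0, 0, 0], 0],
  [[0, -0.0024, -0.001], [0, 0, 0], 0],
  [[0, -0.0024, -0.001], [0, 0, 0], 0],
])

```text
time: 8.9
ee_pos: [0.4414, 0.1587, 0.0514]
eef_rot: [2.902, 1.203, 0.002]
contact_force: [-1.5, 0.8, 8.8]
grip_width: 0.0046
grip_force: 21.3
```

Converted, 0.0004 m / 0.5 = 0.0008, 0.24 rad / 4 = 0.06.

Emit:
step_hand([
  [[0, 0, 0.0008], [0, 0, 0], 0],
  [[0, 0, 0.0008], [0, 0, 0.015], 0],
  [[0, 0, 0.0008], [0, 0, 0.03], 0],
  [[0, 0, 0.0008], [0, 0, 0.045], 0],
  [[0, 0, 0.0008], [0, 0, 0.06], 0],
])

```text
time: 9.4
ee_pos: [0.4415, 0.1586, 0.0513]
eef_rot: [3.026, 0.843, 0.002]
contact_force: [-2.3, -2.3, 17.1]
grip_width: 0.0048
grip_force: 22.1
```

Converted, 0.4 rad / 4 = 0.1.

Emit:
step_hand([
  [[0, 0, 0], [0, 0, 0.02], 0],
  [[0, 0, 0], [0, 0, 0.04], 0],
  [[0, 0, 0], [0, 0, 0.06], 0],
  [[0, 0, 0], [0, 0, 0.08], 0],
  [[0, 0, 0], [0, 0, 0.1], 0],
])

```text
time: 9.9
ee_pos: [0.4416, 0.1584, 0.0513]
eef_rot: [3.133, 0.224, 0.003]
contact_force: [-0.1, -6.4, 17.1]
grip_width: 0.0052
grip_force: 22.2
```

Emit:
step_hand([
  [[0, 0, 0], [0, 0, 0.02], 0],
  [[0, 0, 0], [0, 0, 0.04], 0],
  [[0, 0, 0], [0, 0, 0.06], 0],
  [[0, 0, 0], [0, 0, 0.08], 0],
  [[0, 0, 0], [0, 0, 0.1], 0],
])

```text
time: 10.4
ee_pos: [0.4416, 0.1581, 0.0513]
eef_rot: [3.115, -0.402, 0.003]
contact_force: [-0.6, -10.2, 19.4]
grip_width: 0.005
grip_force: 22.3
```

Emit:
step_hand([
  [[0, 0, 0], [0, 0, 0], 0],
  [[0, 0, 0], [0, 0, 0], 0],
  [[0, 0, 0], [0, 0, 0], 0],
])

```text
time: 10.7
ee_pos: [0.4416, 0.1581, 0.0513]
eef_rot: [3.116, -0.397, 0.003]
contact_force: [-0.5, -9.3, 17.9]
grip_width: 0.0049
grip_force: 22.3
```

Emit:
step_hand([
  [[0, 0.0012, -0.0004], [0, 0, 0], 0],
  [[0, 0.002, -0.0006], [0, 0, 0], 0],
  [[0, 0.002, -0.0006], [0, 0, 0], 0],
])

```text
time: 11.0
ee_pos: [0.4415, 0.1576, 0.0514]
eef_rot: [-3.116, 0.398, -0.003]
contact_force: [0.8, -1.0, 9.6]
grip_width: 0.0048
grip_force: 21.3
```

Emit:
step_hand([
  [[0, 0, 0], [0, 0, 0], 0.01],
  [[0, 0, 0], [0, 0, 0], 0.02],
  [[0, 0, 0], [0, 0, 0], 0.024],
])

```text
time: 11.3
ee_pos: [0.4407, 0.1576, 0.0508]
eef_rot: [3.116, -0.398, -0.0]
contact_force: [-0.0, -0.4, 0.2]
grip_width: 0.0242
grip_force: 0.0
```

Emit:
step_hand([
  [[0, 0, -0.02], [0, 0, 0], 0.024],
  [[0, 0, -0.06], [0, 0, 0], 0.024],
  [[0, 0, -0.12], [0, 0, 0], 0.024],
  [[-0.08, 0, -0.2], [0, 0, 0], 0.024],
  [[-0.08, 0, -0.2], [0, 0, 0], 0.024],
])

```text
time: 11.8
ee_pos: [0.4001, 0.1682, 0.154]
eef_rot: [-3.115, 0.397, -0.003]
contact_force: [-0.1, -0.4, 0.5]
grip_width: 0.0241
grip_force: 0.0
```

```bash
python3 - <<'E'
from h import *
c=cam("wrist");f=c[0]["frame"];ce,st,_=red(f);print(ce,st,back(c,ce,.04).round(4))
x,y,w,h=st[:4];x-=15;y-=15
a=f[y:y+h+30,x:x+w+30];cv2.imwrite("pics/w5.png",cv2.resize(a,(600,600),interpolation=cv2.INTER_CUBIC)[:,:,::-1]);print(x,y,w+30,h+30)
E
```

```text
[280.27031908 152.5902067 ] [ 241  113   79   80 4983] [0.4429 0.1594 0.04  ]
226 98 109 110
```

View pics/w5.png

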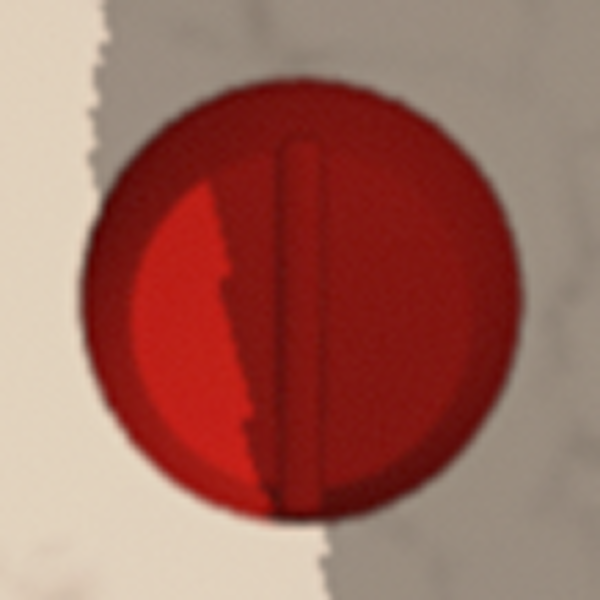

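The fin now stands vertical in the crop, in line with the tool, so it has turned about 1.04 rad. The dial is centred within a few mm of where it was, and the robot is clear of everything.

```bash
python3 -c "
from bench import order;print(order.finish_job())"
```

```text
the job is handed in; nothing more can be done
None
```

I pressed the round start key at about 5 to 22 N for roughly 0.8 s, wound the red timer about 1.04 rad clockwise while pressing down with 9 to 19 N, and handed the job in at about 12 s. No verdict was returned, and I couldn't see directly whether the timer's base spun, only that its centre stayed within a few mm.

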